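# Rock the seesaw sorting gate and feed two gauge balls down the other chute

### The job

The seesaw gate of the ball sorter on the measuring bench is tipped towards one catch tray: with a fingertip, rock it over its pivot so that it lies the other way. Then push the two waiting steel balls forward along the feed channel so that they drop onto the gate and both run by themselves down the newly opened chute into the tray on that side. Nothing is to be grasped: do not lift the balls or carry them to the tray, and leave the microscope, the micrometer and the jar where they stand.

Things in the scene. Friction and masses are not known exactly. Their poses are not given: they have to be found in the camera images.
- sorter: Fixed aluminium ball sorter, 245 mm (x) by 500 mm (y), on the bench. Origin on the bench top under the middle of the gate. x is the feed direction (roughly away from the robot), y points to the left tray, z up. The gate pivots on a level axle along x, 95 mm above the bench. A steel weight on the gate stands over the pivot, top about 150 mm up, at x = 23 to 63, y = -30 to 30 mm.
- feed_lip (a point): Point on the feed channel's floor at its front lip (sorter x = -65 mm, y = 0, 125 mm up). Level floor from x = -134 to -62, 32 mm wide, walls 8 mm high, open at the rear for a finger to come down and push (1 N). The balls wait between this lip and a like one at x = -131 (each 1.5 mm high). Past it the channel slopes down to the gate: a ball whose centre passes x = -62 runs on by itself.
- gate (a joint): Tilt of the seesaw gate, rad, -0.26 to 0.26 (stops). Positive: left (+y) end raised, balls run to the right tray; negative: right end raised, balls run to the left tray. Top-heavy, so it lies on one stop; pressed a little past level (0) it falls to the other by itself; 1 N on a pad is enough. Open trough 180 mm long (y), 40 mm wide; balls land in its middle and roll out of the low end.
- left_pad (a point): Middle of the top face of the flat press pad at the left (+y) end of the gate, 55 mm (x) by 45 mm (y), 3 mm thick, topped with black rubber, on the far side of the trough (sorter x = 23 to 78 mm; this point is at sorter x = 55, y = 67 mm). About 112 mm above the bench when raised, 95 mm when level, 78 mm when low. Its frame tilts with the gate. Below it there is free space.
- right_pad (a point): The same for the press pad at the right (-y) end, at sorter x = 55, y = -67 mm.
- front_ball_center (a point): Centre of the front (further along the channel) loose polished (slippery) steel ball, 30 mm diameter, 0.11 kg; at the start at sorter x = -82 mm, 140 mm above the bench.
- rear_ball_center (a point): Centre of the rear (nearer the robot) steel ball, 30 mm diameter, 0.11 kg; at the start at sorter x = -113 mm, 140 mm above the bench, close behind the front one. Pushed from behind it pushes the front ball ahead of it.
- left_tray (a point): Middle of the inner floor (9 mm above the bench) of the left open grey catch tray, inside 94 mm (x) by 86 mm (y), at sorter y = +202 mm. A sloping chute leads into it from the gate's left end.
- right_tray (a point): The same for the right catch tray, at sorter y = -202 mm.
- microscope: Loose black handheld microscope standing upright, 48 mm diameter at the foot, 100 mm tall; origin at the middle of its underside. Leave it alone.
- micrometer: Loose digital micrometer head lying flat, 164 mm long along its x (from -54 to 110 mm), grey body 50 by 45 by 26 mm; origin under the body. Leave it alone.
- cleaner_jar: Loose small jar, 44 mm diameter, 60 mm tall; origin at the middle of its underside. Leave it alone.
Not all that is in view belongs to the job. Leave any purple or yellow look-alike of the part that bears rear_ball_center alone.

How it is judged:
By the outcome, as a careful person would: the job done as asked, in the order asked, and still so for the second after the job is handed in, with the robot touching nothing.
It also fails if it takes over 48 s, if anything falls off the work surface, if the arm or the gripper's body presses on something with over 40 N, if the wrist force passes 120 N, or if a joint passes its speed limit or range.

### The arm

A 6-joint arm with a two-finger parallel gripper is mounted at the origin on the work surface. World frame = base frame: x ahead of the robot, y to its left, z up, the work surface at z = 0. Lengths are in mm, angles in rad, forces in N, time in s.
With the tool pointing down it reaches from about 350 to 875 mm from the base axis. Payload 4.2 kg.
Tool frame: the origin (TCP) lies midway between the tips of the shut fingers; the grasp point (between the pads) lies 19 mm behind it; z points along the fingers, y is the line along which they close (so a half turn about z gives the same grasp; the last joint's range is limited). The gripper opens to 85 mm and grips with 20 to 120 N. Pads are 22 mm wide; open, the fingers measure 114 mm over their backs; the gripper's body (76 mm by 85 mm) begins 54 mm behind the grasp point. The pads swing forward as they close: fully open they stand 13 mm farther back than shut.
Start: joints at [1.55, 0.385, 0.008, 0, -1.194, -0.259], TCP at [172.57, 600.682, 231.312] pointing down, gripper open.
Joint ranges: [-3.14, 3.14], [-1.21, 2.06], [-1.07, 1.41], [-3.16, 2.05], [-2.99, -0.16], [-3.1, 3.1]. Speed limits (rad/s): [2.79, 2.79, 3.14, 3.14, 3.14, 3.14].

### API

Orientations are given as a unit quaternion [x, y, z, w].
In Python, from bench import read_state, get_image, job_done gives the robot as it stands.
- The arm moves only by the tool servo_tool, never from a script. Its arguments are lists of equal length, an entry for each row: "rotation": the turn, a rotation vector about the world's x, y, z scaled (see below), a list of three; "slide": the shift along the world's x, y, z scaled (see below), a list of three; "grip": the opening, from -1 (shut) to 1 (fully open). In form: {"rotation": [[rx, ry, rz], ...], "slide": [[tx, ty, tz], ...], "grip": [grip, ...]}. A call has 1 to 8 rows; each row is the pose to reach, as a shift and turn from the pose commanded when the call began, turning the shorter way round; what a row does not reach only later rows make up. The controller multiplies each number of a shift by 0.2 m and each number of a turn by 360 degrees. A row lasts 1/8 s, in which the tool goes at most 62.5 mm and 10.7 degrees, less where a joint would pass 70% of its speed; a pose out of reach is approached as far as the arm can. A call with a number of a shift or a turn outside -1 to 1 is refused whole. A call with a gripper value outside its range is refused whole. The fingers move at their own pace and stop on an object; the grip force is fixed at half the most. Time passes only in rows, so rows that repeat a pose let the fingers close. It gives the time, the measured TCP pose, the force, the opening and the grip force at its end, in the units of the state.
- read_state(): the state, without advancing time (a new reading comes with each control period).
- get_image(name): name is "side" or "top" or "wrist"; returns a dict with "image" (384x512x3 uint8, red, green, blue), "depth" (384x512 float32, mm along the optical axis (not along the pixel's ray), 0 where there is no reading), "camera_matrix" (3x3 intrinsics, pixels), "k1" (the pictures are not rectified: a ray, as slopes to the right and down, at radius r is drawn at 1 + k1 r^2 times it, then the intrinsics apply), "rvec" (rotation vector, rad) and "tvec" (3), from world to camera coordinates, as OpenCV has them; the wrist camera has in their place "hand_eye" (4x4, takes a point from camera to tool coordinates, whose origin is the TCP and whose axes are the flange's). Camera axes: x right, y down, z forward; pixel columns grow to the right and rows downward; lengths in mm; the calibration is good to about 2 mm. A picture is of the moment at which its call begins: read the wrist's pose just before it.
- job_done(): hands the job in; it is judged then, once.
The state is a dict: "clock": time; "joints": joint angles; "joint_vel": joint speeds; "joint_efforts": joint torques, N m; "position": TCP position; "ee_rot": TCP orientation; "contact_force": force on the tool from outside, world axes, zero at the start; "wrist_torque": the same for the moment, N m; "gripper_width": finger opening in mm; "grasp_force": force on a finger pad.
Only numpy, scipy, OpenCV 4.12 (cv2) and the standard library are available. Lean on these libraries where they do the work, as an engineer would, in place of code of your own. Each camera call takes 0.05 s, during which the arm holds its last target. There are 200 camera calls.

## Working session

There is one attempt and no reset: what is moved stays moved. The work goes in short steps, Python scripts to look and compute and a tool call to move; the robot and the scene stay as the last step left them, time stands still between calls to the robot, and variables do not carry over. Pictures are saved under pics/ and viewed, at most 10 in all, crops included, and the job is handed in when it is done.

Besides the shell and the picture viewer there is one more tool, called after "Request:" as name(argument=value, ...) on one line, values as JSON. servo_tool: Moves the arm, as the interface text tells. Shifts and turns lie within -1 to 1; 1 stands for 0.2 m of shift or 360 degrees of turn. Its arguments: {"type":"object","properties":{"rotation":{"type":"array","items":{"type":"array","items":{"type":"number","minimum":-1,"maximum":1}}},"slide":{"type":"array","items":{"type":"array","items":{"type":"number","minimum":-1,"maximum":1}}},"grip":{"type":"array","items":{"type":"number"}}},"required":["rotation","slide","grip"]}

```bash
mkdir -p pics; cat > h.py <<'E'
import numpy as np, cv2
from bench import read_state,get_image,job_done
def ray(im,uv):
    K=np.array(im["camera_matrix"]);x=(uv[0]-K[0,2])/K[0,0];y=(uv[1]-K[1,2])/K[1,1]
    rd=np.hypot(x,y);r=rd
    for _ in range(30): r=rd/(1+im["k1"]*r*r)
    s=r/rd if rd>0 else 1
    return np.array([x*s,y*s,1.])
def cam(im):
    R=cv2.Rodrigues(np.array(im["rvec"],float))[0];t=np.array(im["tvec"],float).ravel();return R,t
def onplane(im,uv,z):
    R,t=cam(im);d=R.T@ray(im,uv);c=-R.T@t;return c+d*(z-c[2])/d[2]
def pt(im,uv):
    R,t=cam(im);D=im["depth"][int(uv[1]),int(uv[0])];return R.T@(ray(im,uv)*D-t)
def proj(im,P):
    R,t=cam(im);q=R@np.asarray(P,float)+t;x,y=q[:2]/q[2];k=1+im["k1"]*(x*x+y*y);K=np.array(im["camera_matrix"])
    return K[0,0]*x*k+K[0,2],K[1,1]*y*k+K[1,2]
E
python3 - <<'E'
from h import *
import pickle
s=read_state();print({k:np.round(v,3).tolist() for k,v in s.items()})
for n in("top","side"):
    im=get_image(n);pickle.dump(im,open(n+".pkl","wb"));cv2.imwrite(f"pics/{n}0.png",cv2.resize(im["image"][:,:,::-1],(800,600)))
    R,t=cam(im);print(n,-R.T@t)
E
```

```text
{'clock': 0.0, 'joints': [1.55, 0.386, 0.007, -0.0, -1.194, -0.259], 'joint_vel': [0.001, 0.0, 0.001, 0.001, -0.0, -0.0], 'joint_efforts': [0.0, -39.228, 18.84, 4.186, -0.005, 0.0], 'position': [172.398, 600.138, 230.223], 'ee_rot': [0.99, -0.14, -0.0, 0.001], 'contact_force': [0.203, -0.028, 0.68], 'wrist_torque': [0.061, 0.046, 0.013], 'grasp_force': 0.0, 'gripper_width': 85.34}
top [ 396.65282773   41.82087012 1025.41939491]
side [281.39275149 456.12656977 626.89454876]
```

View pics/top0.png

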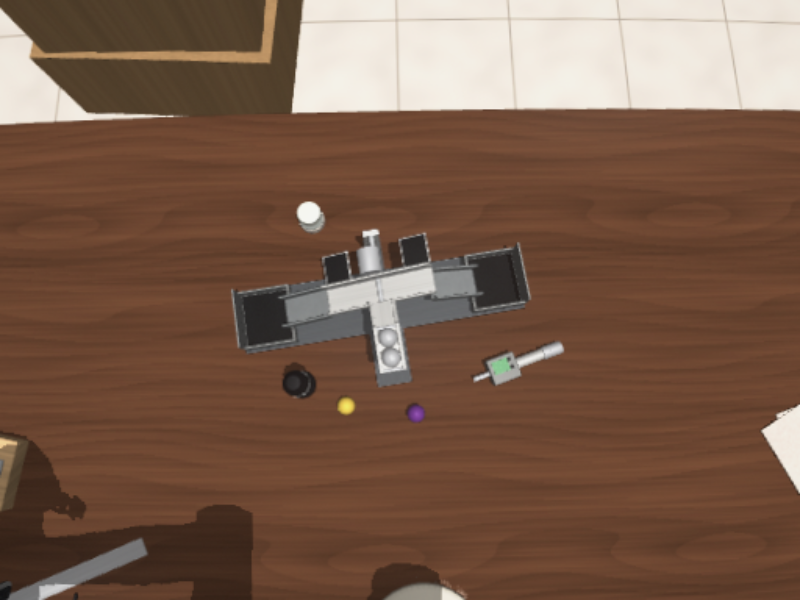

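View pics/side0.png

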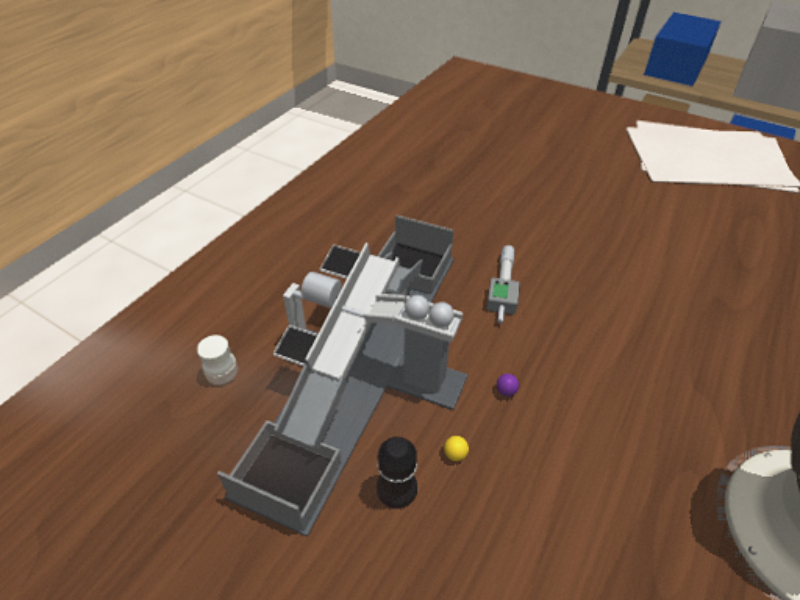

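The top view shows the sorter centred near (380,290). The left pad is at (337,267), the right pad at (414,249), and the balls at (388,338) and (390,357). In the side view the right pad appears to be the raised one. Next I'll measure.

```bash
python3 - <<'E'
from h import *
import pickle
T=pickle.load(open("top.pkl","rb"));S=pickle.load(open("side.pkl","rb"))
g=cv2.cvtColor(T["image"],cv2.COLOR_RGB2HSV)
def blob(c,m=None,rad=26):
    m=np.uint8((g[:,:,2]<60)&(g[:,:,1]<80)) if m is None else m
    n,l,st,ce=cv2.connectedComponentsWithStats(m)
    i=l[int(c[1]),int(c[0])];return ce[i],st[i],l==i
P={}
for n,c in dict(L=(215.7,170.9),R=(265,159.4),LT=(168,203),RT=(319,179)).items():
    ce,st,m=blob(c)
    ys,xs=np.nonzero(m);A=np.array([pt(T,(x,y)) for x,y in zip(xs,ys) if T["depth"][y,x]>0])
    z=np.median(A[:,2]);P[n]=onplane(T,ce,z);print(n,ce,st,z,P[n].round(1))
# balls: highest depth points in ball region
for n,c in dict(F=(248,216),B=(250,228.5)).items():
    print(n,onplane(T,c,140).round(1),pt(T,c).round(1))
d=T["depth"];pts=[]
for y in range(200,250):
    for x in range(235,265):
        if d[y,x]>0:
            p=pt(T,(x,y))
            if p[2]>138:pts.append(p)
pts=np.array(pts);print(len(pts),pts[:,2].max())
_,lab,ce=cv2.kmeans(np.float32(pts[:,:2]),2,None,(3,50,.01),5,cv2.KMEANS_PP_CENTERS);print(ce)
# microscope etc heights
E
```

```text
L [215.05164319 171.29577465] [208 162  15  19 213] 77.07718520301005 [621.7 136.1  77.1]
R [264.8034188  159.78632479] [257 151  17  19 234] 112.25598857783598 [640.8   6.9 112.3]
LT [169.5        203.18915663] [151 186  36  35 830] 9.094054413735847 [550.  269.    9.1]
RT [319.44479495 178.23764458] [300 157  38  40 951] 9.073952738490668 [ 612.6 -148.1    9.1]
F [496.   51.3 140. ] [494.5  51.2 153.3]
B [466.2  47.1 140. ] [465.2  47.  152.3]
240 156.14672910925458
[[465.33157   48.02341 ]
 [496.04507   52.516716]]
```

Request:
servo_tool(rotation=[[0,0,-0.06],[0,0,-0.12],[0,0,-0.182],[0,0,-0.182],[0,0,-0.182],[0,0,-0.182],[0,0,-0.182],[0,0,-0.182]], slide=[[0.15,-0.2,0.05],[0.4,-0.5,0.1],[0.6,-0.75,0.1],[0.8,-1,0.1],[0.8,-1,0.1],[0.8,-1,0.1],[0.8,-1,0.1],[0.8,-1,0.1]], grip=[-1,-1,-1,-1,-1,-1,-1,-1])

```text
clock: 1.1
position: [332.4, 400.7, 251.0]
ee_rot: [0.758, -0.652, 0.0, 0.0]
contact_force: [-0.3, -0.2, 0.4]
gripper_width: 0.2
grasp_force: 0.0
```

Request:
servo_tool(rotation=[[0,0,0],[0,0,0],[0,0,0],[0,0,0],[0,0,0],[0,0,0],[0,0,0],[0,0,0]], slide=[[0.15,-0.2,0],[0.4,-0.5,0],[0.6,-0.75,0],[0.8,-1,0],[0.8,-1,0],[0.8,-1,0],[0.8,-1,0],[0.8,-1,0]], grip=[-1,-1,-1,-1,-1,-1,-1,-1])

```text
clock: 2.1
position: [491.9, 201.9, 251.4]
ee_rot: [0.758, -0.652, -0.0, -0.0]
contact_force: [-0.0, 0.1, -0.2]
gripper_width: 0.2
grasp_force: 0.0
```

Request:
servo_tool(rotation=[[0,0,0],[0,0,0],[0,0,0],[0,0,0],[0,0,0],[0,0,0],[0,0,0],[0,0,0]], slide=[[0.15,-0.2,0],[0.4,-0.5,0],[0.6,-0.75,0],[0.78,-1,0],[0.78,-1,0],[0.78,-1,0],[0.78,-1,0],[0.78,-1,0]], grip=[-1,-1,-1,-1,-1,-1,-1,-1])

```text
clock: 3.1
position: [648.0, 2.3, 251.9]
ee_rot: [0.758, -0.652, 0.0, -0.0]
contact_force: [0.7, 0.3, 0.9]
gripper_width: 0.1
grasp_force: 0.0
```

Request:
servo_tool(rotation=[[0,0,0],[0,0,0],[0,0,0],[0,0,0],[0,0,0]], slide=[[0,-0.01,-0.2],[0,-0.01,-0.4],[0,-0.01,-0.6],[0,-0.01,-0.6],[0,-0.01,-0.6]], grip=[-1,-1,-1,-1,-1])

```text
clock: 3.72
position: [649.7, -0.6, 133.4]
ee_rot: [0.758, -0.653, 0.001, -0.001]
contact_force: [-0.6, 0.4, 0.3]
gripper_width: 0.2
grasp_force: 0.0
```

```bash
python3 - <<'E'
from h import *
im=get_image("side");cv2.imwrite("pics/s1.png",cv2.resize(im["image"][100:290,130:330,::-1],(800,600)))
E
```

```text
(no output)
```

View pics/s1.png

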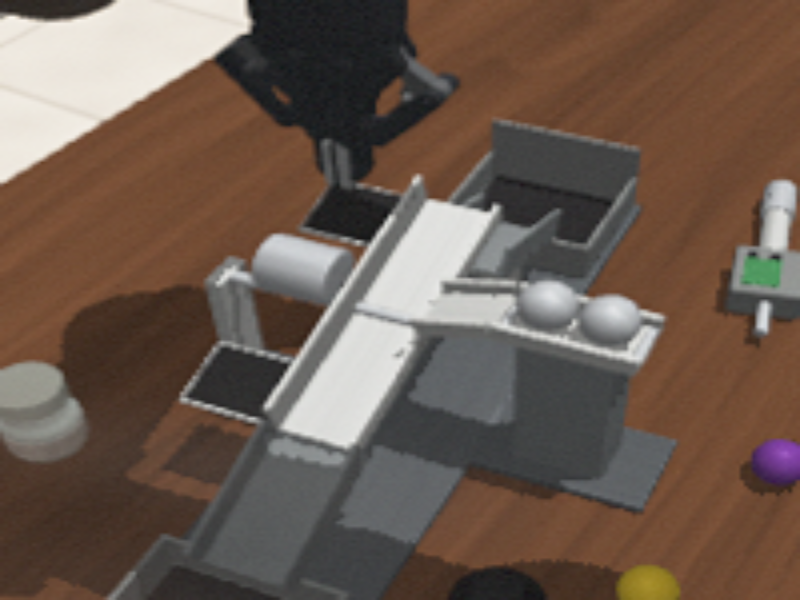

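The shut fingertip at (345,175) is directly above the raised right pad at (350,210). I'll press down now.

Request:
servo_tool(rotation=[[0,0,0],[0,0,0],[0,0,0],[0,0,0],[0,0,0],[0,0,0],[0,0,0],[0,0,0]], slide=[[0,0,-0.05],[0,0,-0.09],[0,0,-0.12],[0,0,-0.15],[0,0,-0.18],[0,0,-0.21],[0,0,-0.23],[0,0,-0.23]], grip=[-1,-1,-1,-1,-1,-1,-1,-1])

```text
clock: 4.78
position: [648.4, -1.4, 84.9]
ee_rot: [0.757, -0.653, -0.0, 0.0]
contact_force: [-0.1, -0.4, -0.3]
gripper_width: -0.1
grasp_force: 0.0
```

Request:
servo_tool(rotation=[[0,0,0],[0,0,0],[0,0,0],[0,0,0],[0,0,0],[0,0,0]], slide=[[0,0,0.1],[0,0,0.3],[0,0,0.5],[0,0,0.7],[0,0,0.7],[0,0,0.7]], grip=[-1,-1,-1,-1,-1,-1])

```text
clock: 5.52
position: [648.1, -1.2, 225.0]
ee_rot: [0.757, -0.653, -0.0, -0.0]
contact_force: [1.0, -0.4, -1.3]
gripper_width: 0.0
grasp_force: 0.0
```

```bash
python3 - <<'E'
from h import *
im=get_image("side");cv2.imwrite("pics/s2.png",cv2.resize(im["image"][100:290,130:330,::-1],(800,600)))
yaw=np.radians(8.4);ex=np.array([np.cos(yaw),np.sin(yaw)])
p=np.array([577,64])
for d in(-175,-90,-80):print(d,p+d*ex)
E
```

```text
-175 [403.87734173  38.43547   ]
-90 [487.96549003  50.85252743]
-80 [497.85821336  52.31335772]
```

View pics/s2.png

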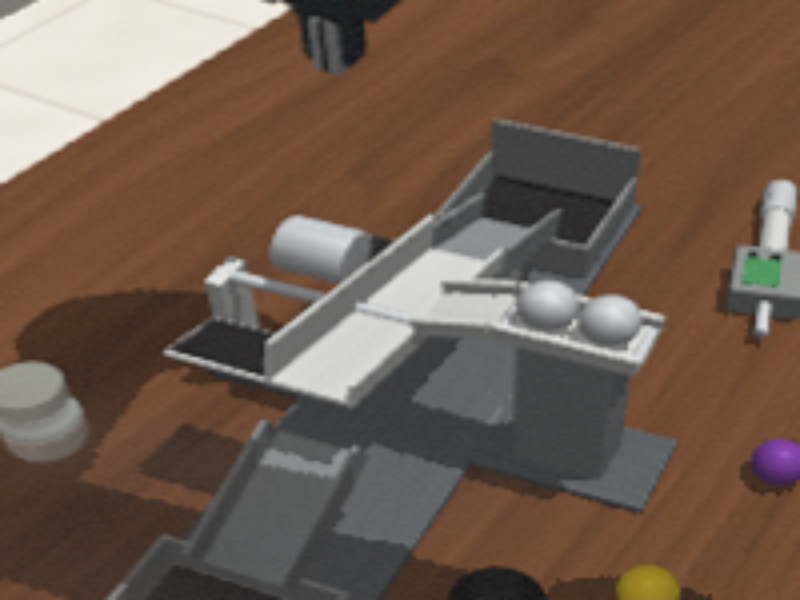

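The gate has flipped and its left end is now raised. The balls are still waiting at (548,303) and (610,320). I'll move the tool behind the channel.

Request:
servo_tool(rotation=[[0,0,0],[0,0,0],[0,0,0],[0,0,0],[0,0,0]], slide=[[-0.2,0.03,0],[-0.5,0.08,0],[-0.8,0.13,0],[-1,0.16,0],[-1,0.16,0]], grip=[-1,-1,-1,-1,-1])

```text
clock: 6.2
position: [445.7, 30.4, 224.8]
ee_rot: [0.758, -0.652, -0.001, 0.001]
contact_force: [0.4, -0.8, 0.5]
gripper_width: -0.0
grasp_force: 0.0
```

Request:
servo_tool(rotation=[[0,0,0],[0,0,0],[0,0,0],[0,0,0],[0,0,0],[0,0,0],[0,0,0]], slide=[[-0.12,0.02,0],[-0.22,0.04,0],[-0.22,0.04,-0.12],[-0.22,0.04,-0.25],[-0.22,0.04,-0.37],[-0.22,0.04,-0.46],[-0.22,0.04,-0.46]], grip=[-1,-1,-1,-1,-1,-1,-1])

```text
clock: 7.08
position: [404.2, 38.2, 131.6]
ee_rot: [0.757, -0.653, -0.001, 0.002]
contact_force: [0.4, -0.3, 0.6]
gripper_width: 0.2
grasp_force: 0.0
```

```bash
python3 - <<'E'
from h import *
print(read_state()["position"])
im=get_image("side");cv2.imwrite("pics/s3.png",cv2.resize(im["image"][130:300,200:380,::-1],(800,600)))
im=get_image("top");cv2.imwrite("pics/t3.png",cv2.resize(im["image"][150:300,180:350,::-1],(800,600)))
E
```

```text
[404.15903191  38.15012726 131.64161084]
```

View pics/s3.png

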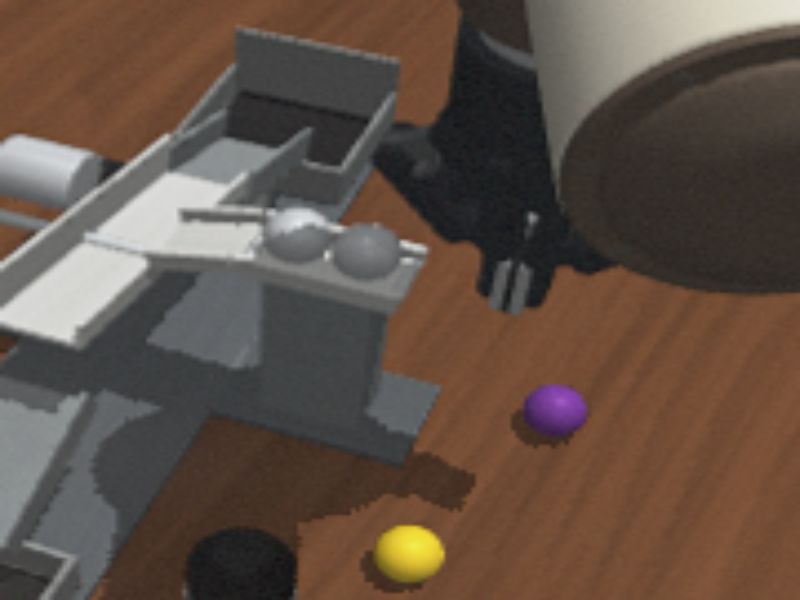

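View pics/t3.png

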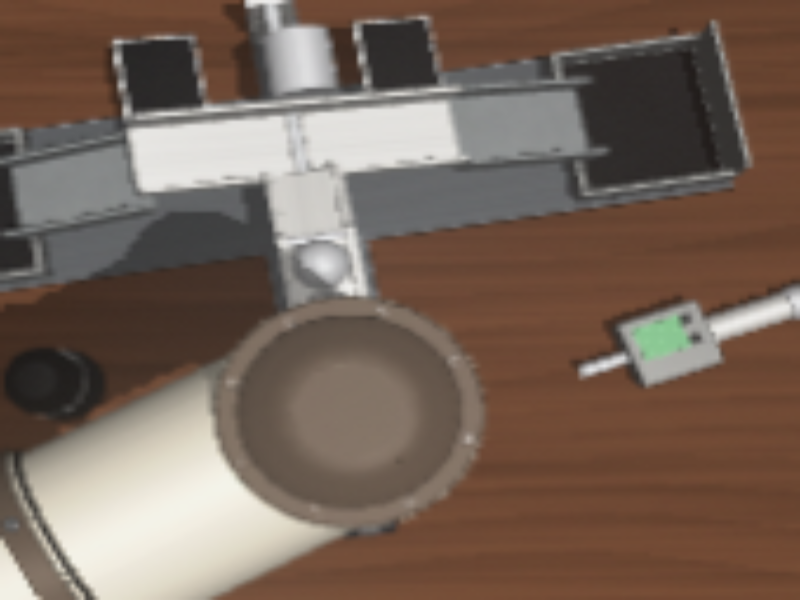

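The fingertip is behind the channel, in line with the balls and at the right height. In the top view the front ball is at (322,263). I'll start the slow push.

Request:
servo_tool(rotation=[[0,0,0],[0,0,0],[0,0,0],[0,0,0],[0,0,0],[0,0,0],[0,0,0],[0,0,0]], slide=[[0.05,0.01,0],[0.1,0.017,0],[0.13,0.021,0],[0.155,0.025,0],[0.18,0.028,0],[0.205,0.032,0],[0.23,0.036,0],[0.255,0.039,0]], grip=[-1,-1,-1,-1,-1,-1,-1,-1])

```text
clock: 8.18
position: [455.5, 46.4, 133.3]
ee_rot: [0.757, -0.653, -0.0, 0.0]
contact_force: [-1.1, 0.1, 1.2]
gripper_width: 0.1
grasp_force: 0.6
```

Request:
servo_tool(rotation=[[0,0,0],[0,0,0],[0,0,0],[0,0,0],[0,0,0],[0,0,0],[0,0,0],[0,0,0]], slide=[[0.025,0.004,0],[0.05,0.007,0],[0.075,0.011,0],[0.1,0.015,0],[0.125,0.018,0],[0.15,0.022,0],[0.175,0.026,0],[0.2,0.03,0]], grip=[-1,-1,-1,-1,-1,-1,-1,-1])

```text
clock: 9.18
position: [496.2, 52.6, 133.4]
ee_rot: [0.757, -0.653, 0.0, -0.0]
contact_force: [0.1, -0.5, 0.2]
gripper_width: 0.0
grasp_force: 0.0
```

```bash
python3 - <<'E'
from h import *
im=get_image("side");cv2.imwrite("pics/s4.png",cv2.resize(im["image"][100:290,130:330,::-1],(800,600)))
E
```

```text
(no output)
```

View pics/s4.png

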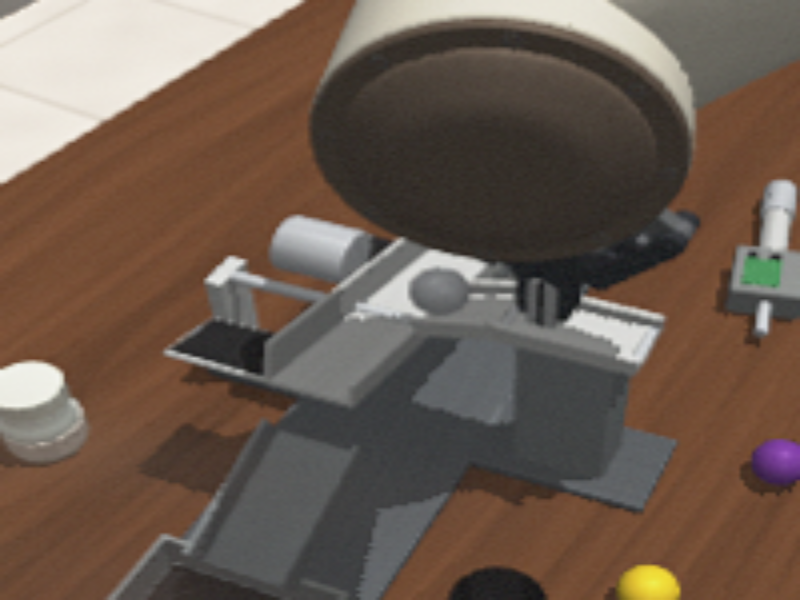

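The rear ball at (440,290) is rolling down onto the gate. I'll lift and back away, then check the tray.

Request:
servo_tool(rotation=[[0,0,0],[0,0,0],[0,0,0],[0,0,0],[0,0,0],[0,0,0],[0,0,0],[0,0,0]], slide=[[0,0,0.1],[0,0,0.25],[-0.1,0,0.4],[-0.3,0.1,0.5],[-0.45,0.4,0.5],[-0.5,0.7,0.5],[-0.55,1,0.5],[-0.55,1,0.5]], grip=[-1,-1,-1,-1,-1,-1,-1,-1])

```text
clock: 10.22
position: [385.0, 256.0, 233.3]
ee_rot: [0.759, -0.651, -0.0, -0.0]
contact_force: [-0.2, -1.2, -0.0]
gripper_width: -0.2
grasp_force: 0.0
```

Request:
servo_tool(rotation=[[0,0,0],[0,0,0],[0,0,0],[0,0,0],[0,0,0],[0,0,0],[0,0,0],[0,0,0]], slide=[[0,0,0],[0,0,0],[0,0,0],[0,0,0],[0,0,0],[0,0,0],[0,0,0],[0,0,0]], grip=[-1,-1,-1,-1,-1,-1,-1,-1])

```text
clock: 11.22
position: [385.5, 252.5, 233.3]
ee_rot: [0.757, -0.653, -0.0, 0.0]
contact_force: [-0.1, 0.3, -0.2]
gripper_width: 0.1
grasp_force: 0.0
```

```bash
python3 - <<'E'
from h import *
im=get_image("top");cv2.imwrite("pics/t5.png",cv2.resize(im["image"][100:300,130:390,::-1],(780,600)))
E
```

```text
(no output)
```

View pics/t5.png

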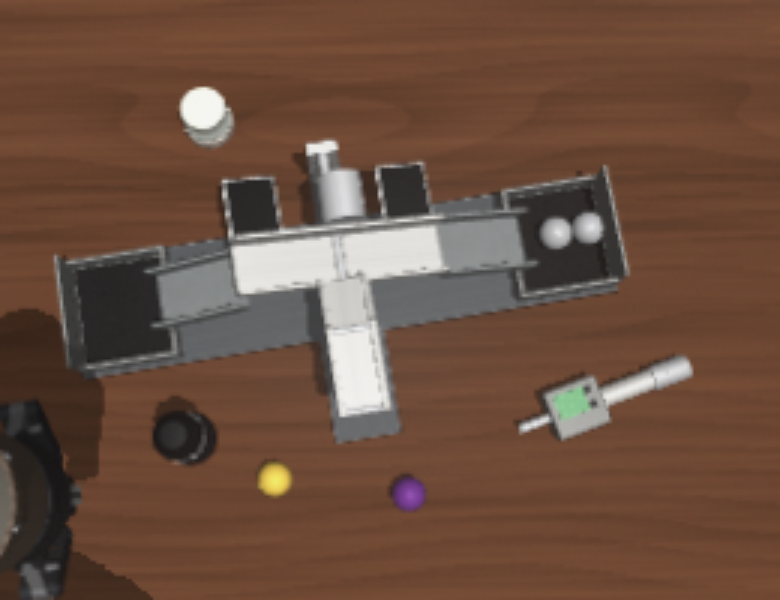

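Both balls are in the right tray at (556,233) and (588,228). The other objects haven't moved, and the arm is clear of everything.

```bash
python3 -c "
from bench import job_done;print(job_done())"
```

```text
the job is handed in; nothing more can be done
None
```

Job handed in at about 11 s on the clock: the gate was rocked over to the right, both steel balls ran by themselves into the right tray, and the microscope, micrometer and jar were left where they stood.

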